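Seat the sharpening lap on the key of the bench hone

TASK

The heavy round lap of the sharpening hone has been put on with its hub sitting on top of the spindle's key instead of over it. Lift the hone's hinged guard right over so that it stays open by itself, then push the lap round by its studs, gently and without lifting it off, until the keyway finds the key and the lap drops fully home, flat on its flange. Leave the guard open and everything else on the bench where it is.

Things in the scene. Friction and masses are not known exactly. Their poses are not given: they have to be found in the camera images.
- hone: Low grey sharpening machine, housing 136 (x) x 130 (y) x 50 mm high, fixed. Origin: on the bench top under the spindle axis; z up along that axis; -x is its front (black dial and switch), +x its back, where the guard's hinge stands.
- flange (a point): Centre of the spindle's flange (40 mm wide), fixed, 55 mm above the hone's origin. From it a locked, non-turning shaft of 20 mm diameter rises 55 mm, with one key at its foot: 7 mm wide, 9 mm high above the flange, out to 17 mm from the axis, hidden under the lap's hub. The key's direction is not known.
- lap: Loose steel lap, 0.35 to 0.65 kg, on the shaft. Origin: centre of its hub's underside, z up the bore. Hub 44 mm diameter, 36 mm high; disc 100 mm diameter, from 11 to 21 mm above the origin. At the start it rides on the key, origin 9 mm above the flange, leaning up to about 0.08 rad in its play; it turns freely either way, with up to 5 N at a stud.
- keyway (a point): Point on the hub's top (36 mm above the lap's origin) over its single keyway, 15 mm from the axis at the lap's +x. The keyway, 10 mm wide, is cut through the hub's whole height. Turned 0.7 to 3.4 rad counter-clockwise (seen from above) it comes over the key: the lap drops 9 mm by its weight, then the key stops it within 0.3 rad. Keep pushes on it below 45 N.
- stud (a point): Top centre of one of the lap's three equal upright steel studs (this one at the lap's -x): 11 mm diameter, 38 mm from the axis, from 21 to 47 mm above the lap's origin. The others stand 120 degrees to either side of it.
- guard (a joint): Hinge angle of the guard, rad: 0 closed (level over the lap), grows as its front edge goes up and back; it falls shut below about 1.6, and beyond that falls open by its own weight to its stop at 2.0. The guard is a light aluminium plate (0.14 kg) 126 mm wide, reaching from the hinge 126 mm to the front, 4 mm thick, with 12 mm rims turned down at front and sides.
- guard_ball (a point): Centre of the black ball, 22 mm diameter, on a stem of 8 mm at the middle of the guard's front edge; 24 mm clear of the edge, 150 mm from the hinge line. At the closed guard 127 mm above the bench.
- guard_hinge (a point): Middle of the guard's hinge line, which runs along the hone's y, 60 mm behind the spindle axis and 124 mm above the bench; fixed.
- ink_bottle: White bottle with black cap, 49 mm diameter, 87 mm high, bystander; origin under its centre.
- graver_long: Engraving tool with dark wooden handle, 19 x 150 x 19 mm, lying along its y, bystander; origin at its underside.
- cutter: Knife with light blue moulded handle, 17 x 150 x 17 mm, lying along its y, bystander; origin at its underside.
- sanding_block: Dark sanding block, 37 x 63 x 26 mm, bystander; origin under its centre.
- eraser: White wrapped eraser, 22 x 75 x 12 mm, bystander; origin under its centre.
- smoother: Smoothing iron with pear-shaped wooden handle, 30 x 132 x 30 mm, lying along its y, bystander; origin at its underside.

How it is judged:
By the outcome, as a careful person would: the job done as asked, in the order asked, and still so for the second after the job is handed in, with the robot touching nothing.
It also fails if it takes over 67 s, if anything falls off the work surface, if the arm or the gripper's body presses on something with over 40 N, if the wrist force passes 120 N, or if a joint passes its speed limit or range.

ROBOT

A 7-joint arm with a two-finger parallel gripper is mounted at the origin on the work surface; the furniture and walls round the work are solid. World frame = base frame: x ahead of the robot, y to its left, z up, the work surface at z = 0. Lengths are in m, angles in rad, forces in N, time in s.
With the tool pointing down it reaches from about 0.4 to 0.85 m from the base axis. Payload 4.5 kg.
Tool frame: the origin (TCP) lies at the very end of the fingers, on their centre line; the grasp point (between the pads) lies 19 mm behind it (tcp_to_grasp is the z of the grasp point in the tool frame, in m); z points along the fingers, y is the line along which they close (so a half turn about z gives the same grasp; the last joint's range is limited). The gripper opens to 88 mm and grips with 3 to 60 N. Pads are 18 mm wide; open, the fingers measure 123 mm over their backs; the gripper's body (75 mm by 187 mm) begins 45 mm behind the grasp point.
Start: joints at [1.185, 0.689, -0.195, 1.565, 0.157, 0.902, -0.215], TCP at [0.255, -0.571, 0.239] pointing down, gripper open.
Joint ranges: [-3.01, 3.01], [-0.46, 2.08], [-1.47, 1.51], [0.13, 2.56], [-1, 4.14], [0.04, 2.09], [-2.66, 2.66]. Speed limits (rad/s): [2.57, 2.57, 3.14, 3.14, 3.14, 3.14, 3.14].

INTERFACE

Orientations are given as a unit quaternion [x, y, z, w].
In Python, from plant import * gives the robot as it stands. The module is installed in compiled form; this text tells all that it offers.
- The arm moves only by the shell command python3 -m jog 'ROWS' [OPENING] [FORCE]. ROWS is JSON, a list that holds one entry, the list of rows, each a list of 6 numbers: the shift along the tool's x, y, z in m, then the turn, a rotation vector about the tool's x, y, z in rad. In form: [[[dx, dy, dz, ax, ay, az], ...]]. A call has 1 to 12 rows; each row shifts and turns the commanded pose from where the row before left it, along the tool's axes as they then stand; what a row does not reach is not made up. A row lasts 1/8 s, in which the tool goes at most 62.5 mm and 10.7 degrees, less where a joint would pass 70% of its speed; a pose out of reach is approached as far as the arm can. A call with a gripper value outside its range is refused whole. OPENING is the finger opening in m, from 0 to 0.0881, set as the call begins (- or left out, the last holds). The fingers move at their own pace and stop on an object; FORCE is the grip in N (left out, the last holds). Time passes only in rows, so rows that do not move let the fingers close. It gives the time, the measured TCP pose, the force, the opening and the grip force at its end, in the units of the state.
- get_state(): the state, without advancing time (a new reading comes with each control period).
- snapshot(name): name is "scene" or "top" or "wrist"; returns a dict with "frame" (400x640x3 uint8, red, green, blue), "mtx" (3x3 intrinsics, pixels), "xyz" and "orientation" of the camera in the world; the wrist camera has in their place "mount" (4x4, takes a point from camera to tool coordinates, whose origin is the TCP and whose axes are the flange's). Camera axes: x right, y down, z forward; pixel columns grow to the right and rows downward; lengths in m; the calibration is good to about 2 mm. A picture is of the moment at which its call begins: read the wrist's pose just before it. There is no depth.
- finish_job(): hands the job in; it is judged then, once.
The state is a dict: "clock": time; "q": joint angles; "qd": joint speeds; "joint_torque": joint torques, N m; "tool_pos": TCP position; "eef_rot": TCP orientation; "contact_force": force on the tool from outside, world axes, zero at the start; "moment": the same for the moment, N m; "opening": opening from 0.0 (shut) to 1.0 (fully open); "finger_force": force on a finger pad.
Only numpy, scipy, OpenCV 4.12 (cv2) and the standard library are available. Lean on these libraries where they do the work, as an engineer would, in place of code of your own. Each camera call takes 0.05 s, during which the arm holds its last target. There are 200 camera calls.

## Working session

There is one attempt and no reset: what is moved stays moved. The work goes in short steps, Python scripts to look and compute and a shell command to move; the robot and the scene stay as the last step left them, time stands still between calls to the robot, and variables do not carry over. Pictures are saved under pics/ and viewed, at most 10 in all, crops included, and the job is handed in when it is done.

```bash
mkdir -p pics; cat > h.py <<'E'
from plant import *
import numpy as np, cv2
from scipy.spatial.transform import Rotation as R
def snap(n,f):
    s=get_state(); d=snapshot(n); cv2.imwrite('pics/'+f,cv2.cvtColor(d['frame'],cv2.COLOR_RGB2BGR)); return s,d
E
python3 - <<'E'
from h import *
for n in('scene','top'):
    s,d=snap(n,n+'0.png'); print(n,d['mtx'],d['xyz'],d['orientation'])
    np.savez(n+'.npz',K=d['mtx'],p=d['xyz'],q=d['orientation'])
print({k:np.round(v,3) for k,v in s.items()})
E
```

```text
scene [[440.80795094   0.         326.78569447]
 [  0.         440.80795094 194.76723917]
 [  0.           0.           1.        ]] [-0.00340945  0.64640109  0.82848224] [-0.26584978  0.86494738 -0.40937235  0.11663706]
top [[408.68383236   0.         317.79488301]
 [  0.         408.68383236 192.84116315]
 [  0.           0.           1.        ]] [ 0.31370004 -0.05429489  1.02897214] [-0.6982726   0.71151899 -0.06086414  0.04951423]
{'clock': np.float64(0.05), 'q': array([ 1.185,  0.69 , -0.195,  1.566,  0.157,  0.903, -0.215]), 'qd': array([-0.   ,  0.002,  0.   , -0.001,  0.001, -0.   , -0.   ]), 'joint_torque': array([-2.0000e-03, -5.2900e+01, -1.2730e+00, -1.5403e+01, -5.3000e-02,
        2.0000e-03,  0.0000e+00]), 'tool_pos': array([ 0.254, -0.57 ,  0.238]), 'eef_rot': array([ 0.978,  0.208, -0.   , -0.001]), 'contact_force': array([-0.362,  0.837,  0.42 ]), 'moment': array([ 0.07 , -0.05 , -0.003]), 'finger_force': np.float64(0.0), 'opening': np.float64(1.004)}
```

View pics/scene0.png

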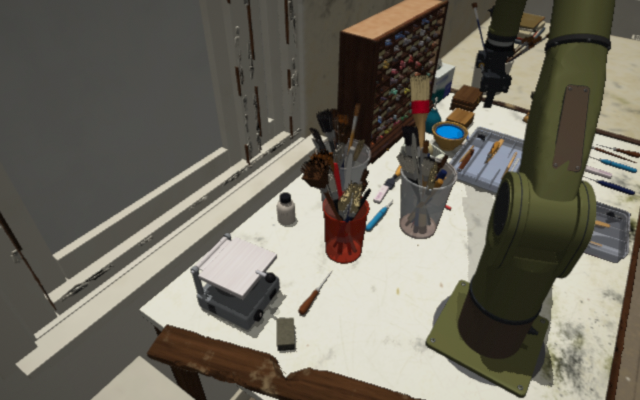

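View pics/top0.png

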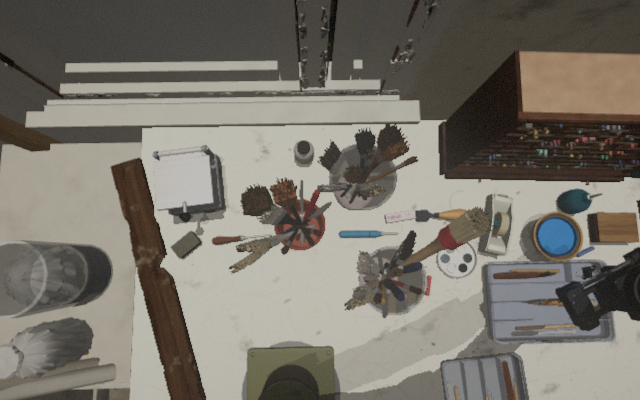

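The hone is at about (185,182) in the top view and (237,280) in the scene view. Its guard is closed and the ball faces the robot. I'll enlarge both views.

```bash
python3 - <<'E'
import cv2,numpy as np
a=cv2.imread('pics/top0.png')[135:265,130:260]; b=cv2.imread('pics/scene0.png')[215:345,175:305]
c=np.hstack([cv2.resize(x,(400,400),interpolation=2) for x in(a,b)]); cv2.imwrite('pics/crop0.png',cv2.convertScaleAbs(c,alpha=1.2,beta=15))
E
```

```text
(no output)
```

View pics/crop0.png

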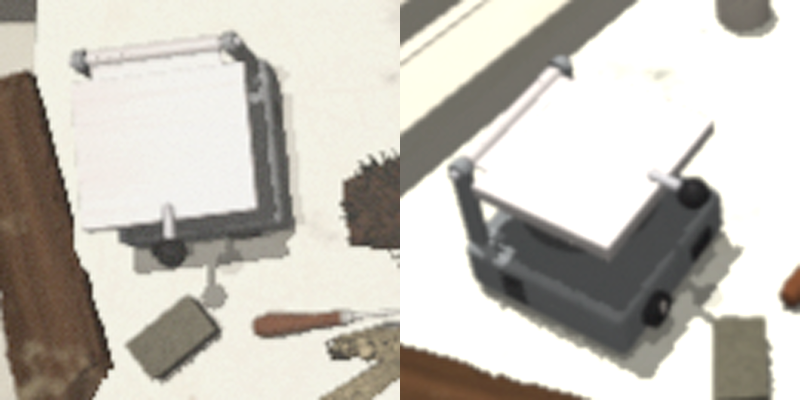

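```bash
cat >> h.py <<'E'
def ray(n,uv):
    c=np.load(n+'.npz'); d=R.from_quat(c['q']).apply(np.linalg.solve(c['K'],[*uv,1.])); return c['p'],d/np.linalg.norm(d)
def plane(n,uv,z):
    p,d=ray(n,uv); return p+d*(z-p[2])/d[2]
def tri(*obs):
    A=0;b=0
    for n,uv in obs:
        p,d=ray(n,uv); M=np.eye(3)-np.outer(d,d); A=A+M; b=b+M@p
    return np.linalg.solve(A,b)
def proj(n,P):
    c=np.load(n+'.npz'); v=c['K']@R.from_quat(c['q']).inv().apply(np.array(P)-c['p']); return v[:2]/v[2]
E
python3 - <<'E'
from h import *
for nm,t,s,z in [('ball',(185.2,216.2),(269.9,277.4),.127),('hL',(156,154.5),(195.1,269.6),.124),('hR',(205.4,149.6),(227.5,236.1),.124)]:
    print(nm,tri(('top',t),('scene',s)).round(4),plane('top',t,z).round(4),plane('scene',s,z).round(4))
E
```

```text
ball [0.4072 0.2217 0.1287] [0.4087 0.223  0.127 ] [0.4067 0.2202 0.127 ]
hL [0.5481 0.2918 0.1271] [0.5504 0.294  0.124 ] [0.5487 0.2898 0.124 ]
hR [0.5594 0.1822 0.127 ] [0.56   0.1829 0.124 ] [0.562  0.1803 0.124 ]
```

```bash
python3 - <<'E'
from h import *
print('cab', tri(('top',(519,53)),('scene',(341,35))).round(3), tri(('top',(519,53)),('scene',(447,2))).round(3))
print('cab base corner',plane('top',(440,178),0),plane('top',(440,122),0))
print('bigbrush',tri(('top',(480,222)),('scene',(418,78))).round(3))
print('rose brush', [plane('top',(255,200),z).round(3) for z in(.1,.2)],plane('scene',(318,170),.2).round(3), tri(('top',(285,190)),('scene',(318,170))).round(3))
print('sill',plane('top',(200,127),0),plane('top',(200,100),0), plane('scene',(150,280),0))
x=np.array([np.cos(.104),np.sin(.104),0])
h=np.array([.5545,.237,.124]); ax=h-.06*x; ax[2]=0; print('axis',ax)
s=get_state(); print(s['tool_pos'],R.from_quat(s['eef_rot']).as_matrix().round(3))
E
```

```text
cab [ 0.649 -0.413  0.384] [ 0.427 -0.301  0.587]
cab base corner [ 0.50879134 -0.38795167  0.        ] [ 0.65875512 -0.3979666   0.        ]
bigbrush [ 0.368 -0.331  0.362]
rose brush [array([0.446, 0.073, 0.1  ]), array([0.432, 0.06 , 0.2  ])] [ 0.479 -0.056  0.2  ] [ 0.444 -0.005  0.246]
sill [0.6546224  0.23080808 0.        ] [0.72848372 0.23263716 0.        ] [0.70962518 0.30974801 0.        ]
axis [0.49482419 0.23077124 0.        ]
[ 0.25447444 -0.57025192  0.23799234] [[ 0.913  0.408 -0.001]
 [ 0.408 -0.913  0.001]
 [-0.    -0.002 -1.   ]]
```

```bash
python3 -m jog '[[[0,0,-0.06,0,0,0.08],[0,0,-0.06,0,0,0.08],[0,0,-0.06,0,0,0.08],[0,0,-0.06,0,0,0.075],[0.032,-0.042,0,0,0,0],[0.032,-0.042,0,0,0,0],[0.032,-0.042,0,0,0,0],[0.032,-0.042,0,0,0,0],[0.032,-0.042,0,0,0,0],[0.032,-0.042,0,0,0,0]]]' 0.05; python3 -c "
from h import *
s=get_state();print(s['q'].round(3),R.from_quat(s['eef_rot']).as_matrix().round(3))"
```

```text
clock: 1.35
tool_pos: [0.4198, -0.2983, 0.4784]
eef_rot: [0.999, 0.052, -0.0, -0.0]
contact_force: [1.0, 0.1, -0.1]
opening: 0.565
finger_force: 0.0
[ 0.658  0.325 -0.194  1.471  0.063  1.353 -1.006] [[ 0.995  0.105 -0.001]
 [ 0.105 -0.995  0.   ]
 [-0.001 -0.    -1.   ]]
```

```bash
python3 -m jog '[[[0.015,-0.049,0,0,0,0],[0.015,-0.049,0,0,0,0],[0.015,-0.049,0,0,0,0],[0.015,-0.049,0,0,0,0],[0.015,-0.049,0,0,0,0],[0.015,-0.049,0,0,0,0],[-0.012,-0.0565,0,0,0,0],[-0.012,-0.0565,0,0,0,0],[-0.012,-0.0565,0,0,0,0],[-0.012,-0.0565,0,0,0,0]]]' && python3 -m jog '[[[0,0,0.06,0,0,0],[0,0,0.06,0,0,0],[0,0,0.06,0,0,0],[0,0,0.05,0,0,0],[0,0,0.03,0,0,0],[0,0,0,0,0,0],[0,0,0,0,0,0]]]'; python3 -c "
from h import *
s,d=snap('wrist','w1.png');print(s['q'].round(3),d['mtx'],d['mount'])"
```

```text
clock: 2.6
tool_pos: [0.4058, 0.2229, 0.4785]
eef_rot: [0.999, 0.052, -0.0, 0.0]
contact_force: [0.8, 0.7, -1.1]
opening: 0.569
finger_force: 0.0
clock: 3.48
tool_pos: [0.4072, 0.222, 0.2196]
eef_rot: [0.999, 0.052, 0.001, -0.0]
contact_force: [0.7, 0.5, 0.5]
opening: 0.569
finger_force: 0.0
[-0.353  0.532 -0.374  2.053  0.329  0.612 -2.417] [[277.03123974   0.         323.33595664]
 [  0.         277.03123974 201.16436127]
 [  0.           0.           1.        ]] [[ 6.73413720e-05 -9.56090689e-01 -2.93070964e-01  7.61464355e-02]
 [ 9.99999917e-01 -5.35946935e-05  4.04621298e-04  4.66356662e-04]
 [-4.02561704e-04 -2.93070967e-01  9.56090606e-01 -1.45191039e-01]
 [ 0.00000000e+00  0.00000000e+00  0.00000000e+00  1.00000000e+00]]
```

View pics/w1.png

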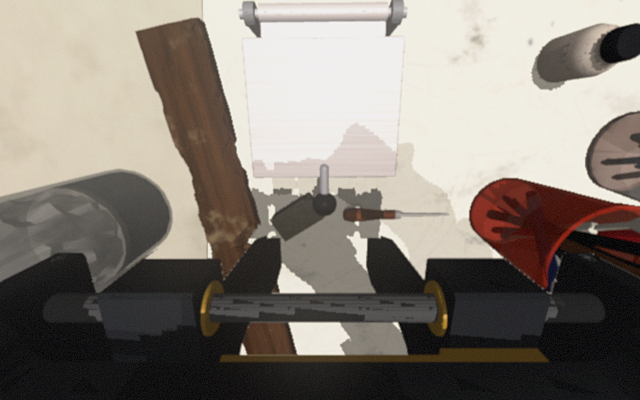

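The wrist view shows the ball at (325,204), between the fingers. The guard edge is square to the tool, and the hinge posts are at (248,13) and (399,10).

```bash
cat >> h.py <<'E'
def wplane(s,d,uv,z):
    T=R.from_quat(s['eef_rot']); m=np.array(d['mount']); v=T.apply(m[:3,:3]@np.linalg.solve(d['mtx'],[*uv,1.])); p=T.apply(m[:3,3])+s['tool_pos']
    return p+v*(z-p[2])/v[2]
E
python3 - <<'E'
from h import *
s=get_state(); d=snapshot('wrist')
for uv,z in [((325,203.5),.127),((248.5,14),.124),((399.5,11),.124)]: print(wplane(s,d,uv,z).round(4))
E
```

```text
[0.4089 0.2203 0.127 ]
[0.5511 0.2936 0.124 ]
[0.5649 0.1805 0.124 ]
```

```bash
python3 -m jog '[[[0.001,0.001,0.05,0,0,0],[0,0,0.04,0,0,0],[0,0,0.018,0,0,0],[0,0,0,0,0,0]]]' && python3 -m jog '[[[0,0,0,0,0,0],[0,0,0,0,0,0],[0,0,0,0,0,0],[0,0,0,0,0,0]]]' 0 12
```

```text
clock: 4.08
tool_pos: [0.408, 0.2207, 0.1107]
eef_rot: [0.999, 0.052, -0.0, 0.0]
contact_force: [-0.4, -0.1, 0.3]
opening: 0.563
finger_force: 0.0
clock: 4.58
tool_pos: [0.4083, 0.2215, 0.1113]
eef_rot: [0.999, 0.053, 0.001, -0.001]
contact_force: [-0.4, 1.8, 4.6]
opening: 0.236
finger_force: 12.0
```

```bash
python3 -m jog '[[[0.0017,0,-0.0224,0,0,0],[0.005,0,-0.0219,0,0,0],[0.0082,0,-0.0209,0,0,0],[0.0113,0,-0.0194,0,0,0],[0.014,0,-0.0176,0,0,0],[0,0,0,0,0,0]]]'
```

```text
clock: 5.32
tool_pos: [0.4494, 0.2262, 0.2139]
eef_rot: [0.999, 0.052, 0.002, -0.002]
contact_force: [2.5, 4.5, -3.9]
opening: 0.238
finger_force: 12.0
```

```bash
python3 -m jog '[[[0.0165,0,-0.0153,0,0,0],[0.0186,0,-0.0126,0,0,0],[0.0203,0,-0.0097,0,0,0],[0.0215,0,-0.0066,0,0,0],[0.0222,0,-0.0033,0,0,0],[0.0225,0,0,0,0,0],[0.0222,0,0.0035,0,0,0],[0,0,0,0,0,0],[0,0,0,0,0,0]]]'; python3 -c "
from h import *
s,d=snap('scene','s2.png');print(s['q'].round(3))"
```

```text
clock: 6.45
tool_pos: [0.5893, 0.242, 0.2561]
eef_rot: [0.999, 0.053, -0.001, -0.001]
contact_force: [-0.5, 6.0, 0.0]
opening: 0.234
finger_force: 12.0
[-0.242  0.707 -0.408  1.498  0.308  1.001 -2.194]
```

View pics/s2.png

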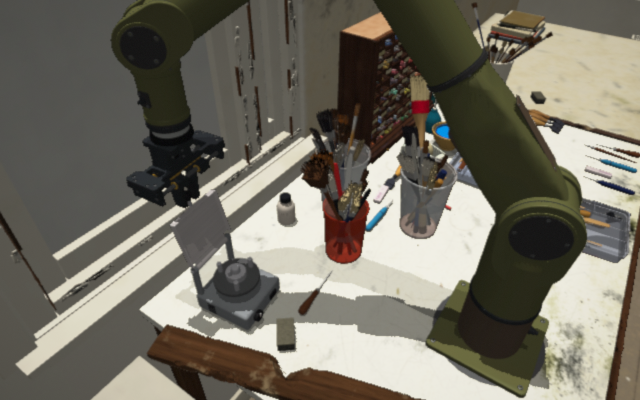

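The ball is still held, and the guard stands past vertical at about (205,225). I'll take it on to near its stop and release it.

```bash
python3 -m jog '[[[0.0105,0,0.003,0,0,0],[0.010,0,0.0035,0,0,0],[0,0,0,0,0,0],[0,0,0,0,0,0]]]' && python3 -m jog '[[[0,0,0,0,0,0],[0,0,0,0,0,0],[0,0,0,0,0,0],[0,0,-0.02,0,0,0],[0,0,-0.03,0,0,0],[-0.03,0,-0.04,0,0,0],[-0.05,0,0,0,0,0],[-0.05,0,0,0,0,0],[-0.05,0,0,0,0,0],[-0.05,0,0,0,0,0],[0,0,0,0,0,0]]]' 0.055; python3 -c "
from h import *
s,d=snap('wrist','w3.png');print(s['q'].round(3),s['tool_pos']);snap('scene','s3.png')
import pickle;pickle.dump((dict(s),{k:v for k,v in d.items()}),open('w3.pkl','wb'))"
```

```text
clock: 7.0
tool_pos: [0.6095, 0.2443, 0.2499]
eef_rot: [0.999, 0.054, -0.001, -0.001]
contact_force: [-0.1, 5.9, -0.1]
opening: 0.236
finger_force: 12.0
clock: 8.38
tool_pos: [0.379, 0.2167, 0.3406]
eef_rot: [0.999, 0.054, -0.001, 0.001]
contact_force: [0.5, 0.2, -0.2]
opening: 0.623
finger_force: 0.0
[-0.267  0.331 -0.493  1.937  0.196  0.923 -2.32 ] [0.37899315 0.2167055  0.34058536]
```

View pics/w3.png

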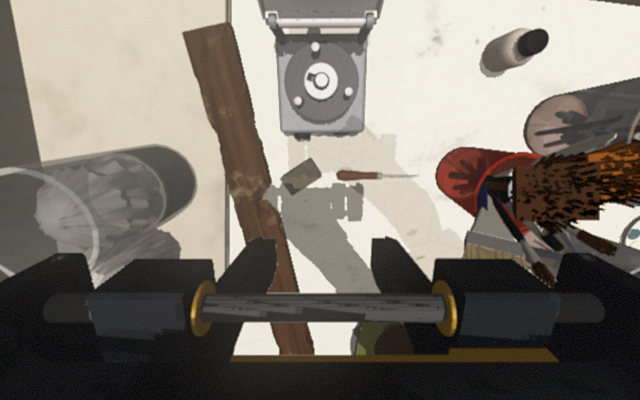

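The guard is open and stays open. The studs are at about (315,47), (297,101) and (348,91), and the shaft is at (321,80). A dark keyway shows near (312,77). I'll zoom in.

```bash
python3 - <<'E'
import cv2
a=cv2.imread('pics/w3.png')[20:145,260:385]; cv2.imwrite('pics/c3.png',cv2.resize(a,(600,600),interpolation=2))
import pickle
from h import *
s,d=pickle.load(open('w3.pkl','rb'))
for uv in[(315,47),(297,101),(348,91)]: print(wplane(s,d,uv,.111).round(4))
print('shaft',wplane(s,d,(321.5,79.5),.110))
E
```

```text
[0.5329 0.2423 0.111 ]
[0.4693 0.259  0.111 ]
[0.4881 0.196  0.111 ]
shaft [0.49789877 0.23064521 0.11      ]
```

View pics/c3.png

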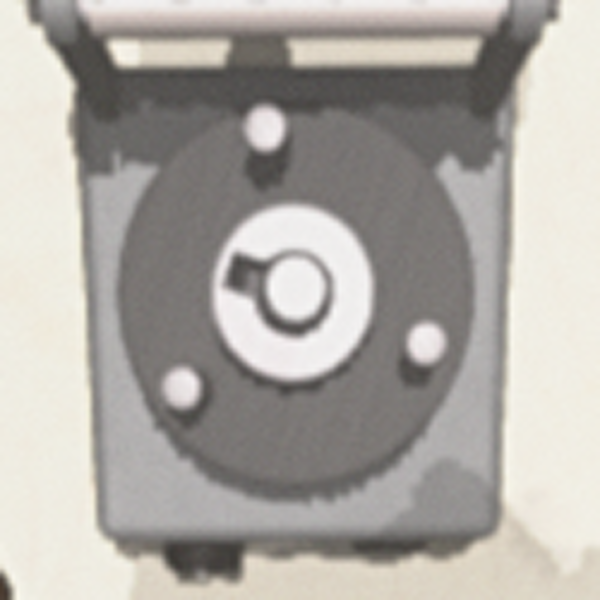

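The keyway points to the hone's left (+y), so the pushing stud is the one at front left, about 50° before the front. I'll turn the gripper half round to get room on joint 7, then work out the arc.

```bash
python3 -m jog '[[[0,0,0,0,0,-0.183],[0,0,0,0,0,-0.183],[0,0,0,0,0,-0.183],[0,0,0,0,0,-0.183],[0,0,0,0,0,-0.183],[0,0,0,0,0,-0.183],[0,0,0,0,0,-0.183],[0,0,0,0,0,-0.183],[0,0,0,0,0,-0.183],[0,0,0,0,0,-0.183],[0,0,0,0,0,-0.183],[0,0,0,0,0,-0.183]]]' && python3 -m jog '[[[0,0,0,0,0,-0.183],[0,0,0,0,0,-0.183],[0,0,0,0,0,-0.183],[0,0,0,0,0,0],[0,0,0,0,0,0]]]' 0.024
cat >> h.py <<'E'
C=np.array([.497,.231]); W=.105
def pose(deg,z,k=.45,r=.038):
    d=np.radians(deg); a=np.pi+d+W
    return np.array([*(C+r*np.array([np.cos(a),np.sin(a)])),z]), R.from_euler('z',np.pi+W+k*d)*R.from_quat([1,0,0,0])
def rel(p0,r0,p1,r1):
    return np.r_[r0.inv().apply(p1-p0),(r0.inv()*r1).as_rotvec()].round(4)
E
python3 - <<'E'
from h import *
s=get_state(); print(s['q'].round(2))
p,r=np.array(s['tool_pos']),R.from_quat(s['eef_rot'])
print(rel(p,r,*pose(-50,.14)))
for a in range(-50,50,10): print(a,rel(*pose(a,.09),*pose(a+10,.09)).tolist())
E
```

```text
clock: 9.98
tool_pos: [0.3843, 0.218, 0.3403]
eef_rot: [0.407, 0.914, 0.001, -0.0]
contact_force: [-0.2, 0.8, -0.4]
opening: 0.623
finger_force: 0.0
clock: 10.6
tool_pos: [0.3832, 0.218, 0.3403]
eef_rot: [0.148, 0.989, 0.0, -0.0]
contact_force: [0.5, 0.5, 0.3]
opening: 0.272
finger_force: 0.0
[ 0.18  0.54 -1.25  1.91  0.57  1.12 -0.03]
[-0.0713  0.0628  0.2003  0.0005 -0.0005 -0.0086]
-50 [0.0025, -0.0061, 0.0, 0.0, 0.0, -0.0785]
-40 [0.0019, -0.0063, 0.0, 0.0, 0.0, -0.0785]
-30 [0.0013, -0.0065, 0.0, 0.0, 0.0, -0.0785]
-20 [0.0007, -0.0066, 0.0, 0.0, 0.0, -0.0785]
-10 [0.0001, -0.0066, 0.0, 0.0, 0.0, -0.0785]
0 [-0.0006, -0.0066, 0.0, 0.0, 0.0, -0.0785]
10 [-0.0012, -0.0065, 0.0, 0.0, 0.0, -0.0785]
20 [-0.0018, -0.0064, 0.0, 0.0, 0.0, -0.0785]
30 [-0.0024, -0.0062, 0.0, 0.0, 0.0, -0.0785]
40 [-0.003, -0.0059, 0.0, 0.0, 0.0, -0.0785]
```

```bash
python3 -m jog '[[[-0.024,0.021,0.03,0,0,0],[-0.024,0.021,0.04,0,0,0],[-0.0233,0.0208,0.04,0,0,-0.008],[0,0,0.05,0,0,0],[0,0,0.03,0,0,0],[0,0,0,0,0,0],[0,0,0,0,0,0]]]'
python3 - <<'E'
from h import *
s=get_state(); print(s['q'].round(2))
p,r=np.array(s['tool_pos']),R.from_quat(s['eef_rot'])
print(rel(p,r,*pose(-50,.091)))
s,d=snap('wrist','w4.png')
E
```

```text
clock: 11.48
tool_pos: [0.4694, 0.2584, 0.1517]
eef_rot: [0.142, 0.99, 0.001, 0.001]
contact_force: [-0.3, 1.3, 0.8]
opening: 0.27
finger_force: 0.0
[-0.05  0.88 -0.97  1.9   0.94  0.91 -0.21]
[-0.0004 -0.001   0.0607  0.0018  0.0012  0.0028]
```

View pics/w4.png

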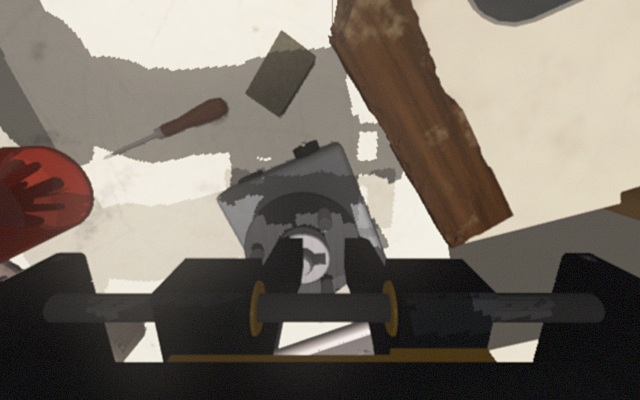

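The stud is at about (325,217), in line with the gap between the fingertips (300–345). I'll check where the model puts it.

```bash
python3 - <<'E'
from h import *
s=get_state(); d=snapshot('wrist')
for uv in [(325,216),(257,250)]:
    P=wplane(s,d,uv,.111); v=P[:2]-C; print(P.round(4), np.hypot(*v), np.degrees(np.arctan2(v[1],v[0])-W)%360-180)
E
```

```text
[0.4632 0.2613 0.111 ] 0.04544851077968569 -47.88495269299608
[0.4747 0.2054 0.111 ] 0.033950787144748654 43.01350483352391
```

```bash
sed -i 's/C=np.array(\[.497/C=np.array([.495/' h.py; python3 -m jog '[[[0.0015,-0.0005,0.02,0,0,0],[0,0,0.02,0,0,0],[0,0,0.012,0,0,0],[0,0,0.008,0,0,0],[0,0,0,0,0,0]]]' && python3 -m jog '[[[0.0025,-0.0061,0,0,0,-0.0785],[0.0019,-0.0063,0,0,0,-0.0785],[0,0,0,0,0,0]]]'
```

```text
clock: 12.2
tool_pos: [0.4673, 0.2576, 0.0905]
eef_rot: [0.141, 0.99, -0.0, 0.0]
contact_force: [-0.4, 0.6, 0.3]
opening: 0.271
finger_force: 0.0
clock: 12.58
tool_pos: [0.4601, 0.2468, 0.091]
eef_rot: [0.064, 0.998, 0.0, 0.0]
contact_force: [0.6, 0.5, 0.1]
opening: 0.276
finger_force: 0.2
```

```bash
python3 -m jog '[[[0.0007,-0.0033,0,0,0,-0.039],[0.0006,-0.0033,0,0,0,-0.039],[0.0004,-0.0033,0,0,0,-0.039],[0.0003,-0.0033,0,0,0,-0.039]]]' && python3 -m jog '[[[0.0001,-0.0033,0,0,0,-0.039],[0,-0.0033,0,0,0,-0.039],[0,0,0,0,0,0]]]'
python3 - <<'E'
from h import *
s=get_state(); p,r=np.array(s['tool_pos']),R.from_quat(s['eef_rot'])
print(rel(p,r,*pose(0,.091)),s['q'].round(2),s['contact_force'].round(1))
E
```

```text
clock: 13.08
tool_pos: [0.457, 0.2331, 0.0903]
eef_rot: [-0.016, 1.0, -0.0, -0.0]
contact_force: [-1.0, 1.6, 1.4]
opening: 0.279
finger_force: 0.7
clock: 13.45
tool_pos: [0.4573, 0.226, 0.0901]
eef_rot: [-0.053, 0.999, -0.001, -0.0]
contact_force: [0.3, 0.4, 0.8]
opening: 0.273
finger_force: 0.1
[-0.      0.001  -0.0009 -0.0013 -0.0005  0.0019] [-0.01  0.97 -0.96  2.    1.14  0.84  0.03] [0.3 0.4 0.8]
```

```bash
python3 -m jog '[[[-0.0002,-0.0033,0,0,0,-0.039],[-0.0004,-0.0033,0,0,0,-0.039],[0,0,0,0,0,0]]]' && python3 -m jog '[[[-0.0005,-0.0033,0,0,0,-0.039],[-0.0007,-0.0033,0,0,0,-0.039],[0,0,0,0,0,0]]]'
python3 - <<'E'
from h import *
s=get_state(); p,r=np.array(s['tool_pos']),R.from_quat(s['eef_rot'])
print(rel(p,r,*pose(20,.091)),s['contact_force'].round(1))
d=snapshot('scene');f=d['frame'];cv2.imwrite('pics/x.png',cv2.resize(cv2.cvtColor(f[190:340,160:310],cv2.COLOR_RGB2BGR),(600,600),interpolation=2))
E
```

```text
clock: 13.82
tool_pos: [0.4588, 0.22, 0.0902]
eef_rot: [-0.092, 0.996, -0.0, -0.0]
contact_force: [0.4, 0.1, -0.1]
opening: 0.268
finger_force: 0.1
clock: 14.2
tool_pos: [0.4613, 0.2139, 0.0903]
eef_rot: [-0.13, 0.991, -0.0, -0.0]
contact_force: [-0.1, 0.6, -0.5]
opening: 0.276
finger_force: 0.1
[ 0.0003  0.0005 -0.0007 -0.0007 -0.0002 -0.0004] [-0.1  0.6 -0.5]
```

View pics/x.png

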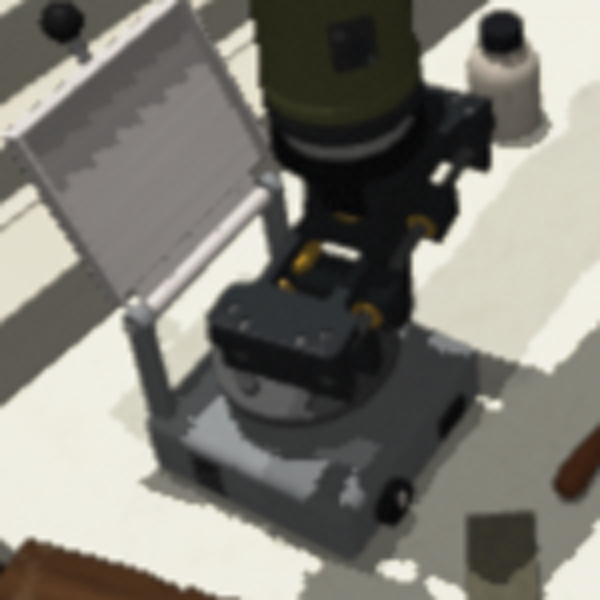

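The gripper is over the lap and the guard is open. Two stud tops show at crop (250,388) and (318,400). I'll compare these with the model.

```bash
python3 - <<'E'
from h import *
print('C',((proj('scene',[*C,.1])-[160,190])*4).round())
for z in(.111,.102):
  for t in range(0,121,10):
    a=np.radians(10+t)+W; P=[*(C+.038*np.array([np.cos(a),np.sin(a)])),z]
    print(z,t,((proj('scene',P)-[160,190])*4).round())
E
```

```text
C [302. 322.]
0.111 0 [235. 291.]
0.111 10 [230. 301.]
0.111 20 [227. 310.]
0.111 30 [226. 320.]
0.111 40 [228. 329.]
0.111 50 [231. 338.]
0.111 60 [237. 346.]
0.111 70 [245. 353.]
0.111 80 [254. 358.]
0.111 90 [265. 362.]
0.111 100 [277. 365.]
0.111 110 [290. 365.]
0.111 120 [303. 364.]
0.102 0 [237. 303.]
0.102 10 [232. 312.]
0.102 20 [229. 321.]
0.102 30 [229. 331.]
0.102 40 [230. 340.]
0.102 50 [234. 349.]
0.102 60 [239. 357.]
0.102 70 [247. 364.]
0.102 80 [257. 369.]
0.102 90 [268. 373.]
0.102 100 [280. 376.]
0.102 110 [292. 376.]
0.102 120 [305. 375.]
```

```bash
for i in 1; do python3 -m jog '[[[-0.0009,-0.0032,0,0,0,-0.039],[-0.001,-0.0032,0,0,0,-0.039],[0,0,0,0,0,0]]]'; done; python3 -m jog '[[[-0.0012,-0.0031,0,0,0,-0.039],[-0.0013,-0.0031,0,0,0,-0.039],[0,0,0,0,0,0]]]'
```

```text
clock: 14.62
tool_pos: [0.4649, 0.2085, 0.0903]
eef_rot: [-0.169, 0.986, -0.0, -0.0]
contact_force: [-1.2, -0.1, -0.8]
opening: 0.271
finger_force: 0.1
clock: 15.0
tool_pos: [0.4694, 0.2037, 0.0903]
eef_rot: [-0.207, 0.978, -0.0, 0.0]
contact_force: [0.3, 0.2, -0.3]
opening: 0.27
finger_force: 0.1
```

```bash
python3 -m jog '[[[-0.0015,-0.003,0,0,0,-0.039]]]'; python3 -m jog '[[[-0.0015,-0.003,0,0,0,-0.039]]]'; python3 - <<'E'
from h import *
s,d=snap('wrist','w5.png'); snap('scene','s5.png')
a=cv2.imread('pics/w5.png')[120:320,200:440]; b=cv2.imread('pics/s5.png')[215:345,165:295]
cv2.imwrite('pics/f5.png',np.hstack([cv2.resize(a,(480,400),interpolation=2),cv2.resize(b,(320,400),interpolation=2)]))
g=cv2.cvtColor(cv2.imread('pics/w5.png'),6)
# horizontal profile of brightness in the finger gap
for r in range(180,300,8): print(r,(g[r,270:380:5]//10).tolist())
E
```

```text
clock: 15.12
tool_pos: [0.4716, 0.2021, 0.0905]
eef_rot: [-0.227, 0.974, 0.0, -0.0]
contact_force: [-1.6, 0.2, 0.2]
opening: 0.274
finger_force: 0.5
clock: 15.25
tool_pos: [0.4743, 0.1999, 0.0904]
eef_rot: [-0.246, 0.969, 0.0, -0.0]
contact_force: [-1.6, 1.1, -0.3]
opening: 0.273
finger_force: 0.6
180 [10, 14, 20, 21, 7, 6, 7, 7, 6, 7, 6, 6, 6, 7, 7, 6, 6, 7, 6, 5, 5, 5]
188 [10, 13, 21, 8, 7, 6, 7, 7, 6, 6, 6, 6, 6, 6, 6, 6, 6, 6, 6, 6, 6, 7]
196 [10, 10, 9, 7, 7, 6, 6, 6, 6, 6, 6, 6, 6, 6, 6, 6, 6, 6, 6, 6, 6, 6]
204 [10, 10, 7, 7, 7, 6, 6, 6, 6, 6, 6, 5, 6, 6, 6, 6, 6, 6, 6, 6, 6, 7]
212 [20, 15, 7, 6, 6, 6, 6, 6, 6, 6, 6, 6, 6, 6, 6, 6, 6, 6, 6, 6, 5, 8]
220 [21, 6, 6, 7, 6, 6, 6, 6, 6, 6, 6, 6, 5, 6, 6, 5, 5, 6, 6, 6, 6, 6]
228 [8, 7, 7, 6, 6, 6, 6, 6, 6, 5, 4, 4, 3, 4, 3, 4, 3, 4, 4, 4, 3, 4]
236 [7, 7, 7, 6, 6, 6, 6, 4, 4, 4, 4, 4, 4, 4, 4, 4, 3, 4, 3, 3, 3, 4]
244 [13, 9, 4, 4, 3, 3, 3, 5, 4, 4, 4, 4, 6, 6, 5, 2, 1, 2, 2, 1, 2, 3]
252 [11, 4, 4, 3, 4, 3, 3, 4, 4, 4, 4, 5, 6, 6, 6, 2, 2, 0, 1, 1, 2, 1]
260 [4, 4, 4, 3, 3, 3, 2, 4, 4, 4, 4, 4, 6, 6, 6, 5, 2, 1, 1, 1, 2, 2]
268 [4, 4, 3, 3, 2, 3, 2, 4, 5, 4, 4, 4, 7, 7, 7, 7, 1, 2, 1, 1, 1, 1]
276 [3, 4, 3, 3, 2, 3, 2, 4, 7, 8, 8, 8, 7, 7, 7, 6, 2, 1, 1, 2, 1, 2]
284 [4, 3, 4, 3, 3, 3, 4, 8, 8, 8, 7, 6, 6, 6, 6, 7, 1, 2, 2, 2, 2, 1]
292 [3, 3, 3, 3, 3, 3, 7, 7, 7, 7, 6, 6, 11, 14, 14, 14, 7, 2, 2, 2, 2, 2]
```

The stud is against the trailing finger (wrist columns 330–345). Pushing takes about 2 N and there is no stop yet, after about 1.55 rad. Next I'll push the following stud from the left side with the fingers closed.

```bash
python3 -m jog '[[[0,0,-0.02,0,0,0],[0,0,-0.03,0,0,0],[0,0,0,0,0,0]]]' 0.024 >/dev/null
cat >> h.py <<'E'
def hp(x,y,z,yaw=0):
    return np.array([*(C+R.from_euler('z',W).apply([x,y,0])[:2]),z]),R.from_euler('z',np.pi+W+yaw)*R.from_quat([1,0,0,0])
E
python3 - <<'E'
from h import *
s=get_state(); p,r=np.array(s['tool_pos']),R.from_quat(s['eef_rot']); print(p,s['q'].round(2))
a=hp(-.03,-.024,.14); print(rel(p,r,*a),rel(*a,*hp(.014,.043,.14)))
E
```

```text
[0.47557499 0.20059162 0.14207612] [ 0.11  0.93 -1.08  1.96  1.05  0.96  0.55]
[0.0053 0.0067 0.0021 0.0005 0.0039 0.3906] [-0.044  0.067  0.     0.     0.     0.   ]
```

```bash
python3 -m jog '[[[0.0027,0.0033,0,0,0,0.13],[0.0026,0.0034,0,0,0.004,0.13],[0,0,0,0,0,0.13],[-0.0147,0.0223,0,0,0,0],[-0.0147,0.0223,0,0,0,0],[-0.0146,0.0224,0,0,0,0],[0,0,0,0,0,0],[0,0,0,0,0,0]]]' 0 10
python3 - <<'E'
from h import *
s=get_state(); p,r=np.array(s['tool_pos']),R.from_quat(s['eef_rot'])
print(rel(p,r,*hp(.014,.043,.0915)))
s,d=snap('wrist','w6.png')
g=cv2.cvtColor(d['frame'],7)
# predicted px of lap studs for turn t, and brightness there
T=R.from_quat(s['eef_rot']); m=np.array(d['mount'])
for z in (.111,.102):
  o=[]
  for t in range(60,125,4):
    for k in (130,250):
      a=np.radians(k+t)+W; P=np.array([*(C+.038*np.array([np.cos(a),np.sin(a)])),z])
      v=np.array(d['mtx'])@(m[:3,:3].T@(T.inv().apply(P-s['tool_pos'])-m[:3,3])); u=v[:2]/v[2]
      i,j=int(round(u[1])),int(round(u[0])); o.append((t,k,j,i,int(g[i-2:i+3,j-2:j+3].mean()) if 2<i<397 and 2<j<637 else -1))
  print(z,*o,sep='\n')
E
```

```text
clock: 16.73
tool_pos: [0.503, 0.2734, 0.1393]
eef_rot: [-0.053, 0.999, -0.002, -0.003]
contact_force: [-0.2, 0.3, -0.1]
opening: 0.004
finger_force: 0.0
[-0.0019  0.0018  0.0477 -0.0031 -0.0052  0.0019]
0.111
(60, 130, 248, 159, 64)
(60, 250, 222, 248, 73)
(64, 130, 244, 160, 65)
(64, 250, 225, 251, 70)
(68, 130, 240, 161, 67)
(68, 250, 228, 253, 72)
(72, 130, 236, 162, 69)
(72, 250, 231, 256, 68)
(76, 130, 232, 164, 74)
(76, 250, 235, 258, 57)
(80, 130, 229, 166, 76)
(80, 250, 238, 260, 45)
(84, 130, 226, 168, 80)
(84, 250, 241, 261, 42)
(88, 130, 222, 171, 108)
(88, 250, 245, 263, 39)
(92, 130, 220, 173, 108)
(92, 250, 249, 264, 37)
(96, 130, 217, 176, 86)
(96, 250, 252, 265, 35)
(100, 130, 214, 179, 69)
(100, 250, 256, 265, 34)
(104, 130, 212, 182, 66)
(104, 250, 260, 266, 32)
(108, 130, 210, 186, 67)
(108, 250, 264, 266, 31)
(112, 130, 209, 189, 72)
(112, 250, 267, 266, 29)
(116, 130, 207, 193, 86)
(116, 250, 271, 266, 28)
(120, 130, 206, 196, 96)
(120, 250, 275, 265, 27)
(124, 130, 205, 200, 120)
(124, 250, 278, 265, 26)
0.102
(60, 130, 252, 157, 64)
(60, 250, 227, 243, 92)
(64, 130, 248, 158, 64)
(64, 250, 229, 245, 91)
(68, 130, 244, 159, 65)
(68, 250, 232, 248, 89)
(72, 130, 240, 160, 67)
(72, 250, 235, 250, 87)
(76, 130, 237, 162, 68)
(76, 250, 238, 252, 87)
(80, 130, 233, 164, 74)
(80, 250, 242, 254, 86)
(84, 130, 230, 166, 77)
(84, 250, 245, 255, 83)
(88, 130, 227, 168, 79)
(88, 250, 248, 256, 68)
(92, 130, 224, 171, 108)
(92, 250, 252, 258, 51)
(96, 130, 222, 174, 108)
(96, 250, 255, 258, 49)
(100, 130, 220, 176, 92)
(100, 250, 259, 259, 41)
(104, 130, 217, 179, 81)
(104, 250, 263, 260, 36)
(108, 130, 216, 183, 68)
(108, 250, 266, 260, 35)
(112, 130, 214, 186, 65)
(112, 250, 270, 260, 34)
(116, 130, 213, 189, 65)
(116, 250, 273, 260, 33)
(120, 130, 212, 193, 66)
(120, 250, 277, 259, 42)
(124, 130, 211, 196, 67)
(124, 250, 280, 259, 41)
```

```bash
python3 -m jog '[[[-0.0015,0.0015,0.02,-0.003,-0.005,0],[0,0,0.016,0,0,0],[0,0,0.01,0,0,0],[0,0,0,0,0,0]]]' && python3 -m jog '[[[0.004,0,0,0,0,0],[0.004,0,0,0,0,0],[0.004,0,0,0,0,0]]]'
```

```text
clock: 17.27
tool_pos: [0.5045, 0.2759, 0.0934]
eef_rot: [-0.054, 0.999, 0.001, -0.0]
contact_force: [0.0, -0.2, -0.3]
opening: 0.008
finger_force: 0.0
clock: 17.65
tool_pos: [0.4935, 0.2746, 0.0945]
eef_rot: [-0.053, 0.999, 0.001, 0.001]
contact_force: [1.8, -2.1, -0.2]
opening: 0.006
finger_force: 1.1
```

```bash
python3 -m jog '[[[0.004,0,0,0,0,0],[0.004,0,0,0,0,0]]]' && python3 -m jog '[[[0.0035,0,0.001,0,0,0],[0.0035,0,0.001,0,0,0]]]'
```

```text
clock: 17.9
tool_pos: [0.4853, 0.2742, 0.0943]
eef_rot: [-0.053, 0.999, 0.001, 0.001]
contact_force: [3.0, -0.8, 0.6]
opening: 0.005
finger_force: 1.5
clock: 18.15
tool_pos: [0.4785, 0.274, 0.0924]
eef_rot: [-0.053, 0.999, 0.002, 0.001]
contact_force: [0.9, 0.7, 0.3]
opening: 0.007
finger_force: 0.8
```

```bash
python3 -m jog '[[[-0.004,0,-0.01,0,0,0],[0,0,-0.04,0,0,0],[0,0,0,0,0,0]]]' 0.024 >/dev/null
python3 - <<'E'
from h import *
s=get_state(); p,r=np.array(s['tool_pos']),R.from_quat(s['eef_rot']); print(p)
print(rel(p,r,*pose(-46,.14)))
E
```

```text
[0.48222709 0.27624623 0.14508814]
[ 0.0185 -0.019   0.0049  0.0073  0.0027  0.3642]
```

```bash
python3 -m jog '[[[0.0093,-0.0095,0,0,0,0],[0.0092,-0.0095,0,0.007,0.003,0],[0,0,0,0,0,0.182],[0,0,0,0,0,0.182],[0,0,0,0,0,0],[0,0,0,0,0,0]]]' 0.024
python3 - <<'E'
from h import *
s=get_state(); p,r=np.array(s['tool_pos']),R.from_quat(s['eef_rot'])
print(rel(p,r,*pose(-46,.091)))
s,d=snap('wrist','w7.png'); f=d['frame'][195:290,230:420]; g=cv2.cvtColor(f,7)
for i in range(0,80,5): print(195+i,(g[i,60:140:3]//10).tolist())
E
```

```text
clock: 19.27
tool_pos: [0.4651, 0.2525, 0.1417]
eef_rot: [0.126, 0.992, -0.003, -0.001]
contact_force: [0.4, -0.4, -0.3]
opening: 0.27
finger_force: 0.0
[-0.      0.0034  0.0507 -0.0063 -0.0007  0.0026]
195 [6, 6, 6, 6, 6, 6, 6, 6, 6, 6, 6, 6, 6, 6, 6, 6, 6, 7, 7, 6, 6, 7, 7, 7, 7, 7, 11]
200 [5, 4, 4, 4, 4, 4, 4, 4, 4, 4, 4, 4, 5, 6, 6, 6, 6, 6, 6, 6, 6, 7, 7, 6, 9, 9, 8]
205 [4, 4, 4, 4, 4, 5, 5, 4, 5, 4, 4, 4, 4, 4, 4, 4, 4, 6, 6, 6, 6, 6, 6, 7, 8, 9, 14]
210 [4, 4, 4, 4, 4, 4, 4, 4, 4, 4, 4, 4, 4, 4, 4, 5, 4, 4, 4, 5, 6, 7, 7, 14, 13, 16, 16]
215 [4, 4, 4, 4, 4, 4, 4, 4, 4, 4, 6, 6, 6, 6, 4, 4, 4, 4, 4, 4, 4, 6, 6, 7, 16, 17, 17]
220 [4, 4, 4, 8, 5, 7, 9, 8, 7, 8, 6, 6, 6, 6, 6, 8, 9, 7, 7, 4, 4, 4, 5, 6, 16, 17, 16]
225 [4, 4, 4, 8, 9, 9, 8, 9, 9, 8, 7, 7, 7, 7, 7, 9, 9, 8, 9, 4, 5, 5, 5, 5, 11, 17, 16]
230 [5, 6, 9, 9, 8, 7, 9, 7, 8, 8, 7, 7, 7, 7, 7, 8, 8, 8, 9, 7, 8, 8, 9, 9, 7, 16, 16]
235 [9, 8, 5, 5, 6, 6, 6, 6, 6, 5, 4, 6, 8, 8, 8, 8, 8, 8, 8, 8, 9, 9, 8, 7, 8, 10, 14]
240 [3, 3, 3, 3, 4, 7, 7, 7, 7, 7, 7, 6, 6, 5, 7, 8, 8, 8, 6, 3, 3, 3, 3, 3, 3, 4, 5]
245 [3, 3, 3, 3, 8, 19, 19, 19, 19, 19, 16, 12, 7, 6, 5, 8, 8, 8, 6, 3, 3, 3, 4, 3, 3, 4, 4]
250 [2, 3, 3, 3, 6, 19, 19, 19, 18, 19, 19, 19, 18, 15, 7, 8, 8, 8, 5, 3, 3, 3, 3, 4, 4, 3, 3]
255 [3, 3, 3, 2, 3, 13, 15, 15, 18, 19, 18, 18, 18, 18, 17, 8, 8, 9, 5, 3, 3, 3, 3, 3, 3, 4, 3]
260 [3, 3, 3, 3, 3, 7, 6, 6, 6, 6, 13, 18, 18, 18, 18, 16, 8, 8, 4, 3, 3, 3, 3, 3, 3, 3, 3]
265 [3, 3, 3, 3, 3, 8, 8, 8, 8, 6, 6, 14, 18, 18, 18, 18, 9, 8, 4, 3, 3, 3, 3, 3, 3, 3, 3]
270 [2, 3, 3, 3, 8, 17, 17, 17, 13, 8, 6, 14, 18, 18, 18, 18, 8, 8, 7, 3, 3, 3, 3, 3, 3, 3, 2]
```

```bash
python3 -m jog '[[[0,0.001,0.02,-0.006,0,0],[0,0,0.018,0,0,0],[0,0,0.012,0,0,0],[0,0,0,0,0,0]]]'
python3 - <<'E'
from h import *
s=get_state(); p,r=np.array(s['tool_pos']),R.from_quat(s['eef_rot'])
print(rel(p,r,*pose(-30,.09)))
E
```

```text
clock: 19.82
tool_pos: [0.4654, 0.2536, 0.0913]
eef_rot: [0.128, 0.992, -0.0, -0.001]
contact_force: [0.9, -0.5, 0.3]
opening: 0.274
finger_force: 0.0
[ 0.0031 -0.0082  0.0013 -0.0003 -0.0013 -0.1254]
```

```bash
python3 -m jog '[[[0.0011,-0.0027,0,0,0,-0.042],[0.001,-0.0027,0,0,0,-0.042],[0.001,-0.0028,0,0,0,-0.042]]]' && python3 -m jog '[[[0.0006,-0.0033,0,0,0,-0.039],[0.0005,-0.0033,0,0,0,-0.039]]]' && python3 -m jog '[[[0.0004,-0.0033,0,0,0,-0.039],[0.0003,-0.0033,0,0,0,-0.039]]]'
```

```text
clock: 20.2
tool_pos: [0.4613, 0.2468, 0.0926]
eef_rot: [0.064, 0.998, 0.001, 0.0]
contact_force: [0.2, 0.6, 0.4]
opening: 0.271
finger_force: 0.5
clock: 20.45
tool_pos: [0.4591, 0.2407, 0.0924]
eef_rot: [0.025, 1.0, 0.001, 0.0]
contact_force: [-0.8, 1.6, 1.2]
opening: 0.272
finger_force: 0.8
clock: 20.7
tool_pos: [0.4582, 0.2331, 0.0919]
eef_rot: [-0.014, 1.0, 0.0, -0.0]
contact_force: [-0.3, 1.0, 0.3]
opening: 0.273
finger_force: 0.7
```

```bash
python3 -m jog '[[[0.0001,-0.0033,0,0,0,-0.039],[0,-0.0033,0,0,0,-0.039]]]' && python3 -m jog '[[[-0.0002,-0.0033,0,0,0,-0.039],[-0.0004,-0.0033,0,0,0,-0.039]]]'
```

```text
clock: 20.95
tool_pos: [0.4585, 0.2266, 0.092]
eef_rot: [-0.053, 0.999, 0.0, 0.0]
contact_force: [-0.5, 0.4, -0.4]
opening: 0.273
finger_force: 0.6
clock: 21.2
tool_pos: [0.4599, 0.22, 0.0919]
eef_rot: [-0.092, 0.996, 0.0, 0.0]
contact_force: [-0.9, 1.2, 0.2]
opening: 0.274
finger_force: 0.5
```

```bash
python3 -m jog '[[[-0.0005,-0.0033,0,0,0,-0.039],[-0.0007,-0.0033,0,0,0,-0.039]]]' && python3 -m jog '[[[-0.0009,-0.0032,0,0,0,-0.039]]]' && python3 -m jog '[[[-0.001,-0.0032,0,0,0,-0.039]]]'
```

```text
clock: 21.45
tool_pos: [0.4624, 0.2137, 0.0919]
eef_rot: [-0.13, 0.991, 0.0, -0.0]
contact_force: [-0.7, 1.1, 0.6]
opening: 0.272
finger_force: 0.5
clock: 21.58
tool_pos: [0.4641, 0.2108, 0.0919]
eef_rot: [-0.15, 0.989, 0.0, -0.0]
contact_force: [-0.0, 0.8, 0.0]
opening: 0.271
finger_force: 0.5
clock: 21.7
tool_pos: [0.4659, 0.2079, 0.0918]
eef_rot: [-0.169, 0.986, -0.0, -0.0]
contact_force: [-1.1, 0.7, -0.4]
opening: 0.273
finger_force: 0.5
```

```bash
python3 -m jog '[[[-0.0012,-0.0031,0,0,0,-0.039]]]' && python3 -m jog '[[[-0.0013,-0.0031,0,0,0,-0.039]]]'&& python3 -m jog '[[[-0.0015,-0.003,0,0,0,-0.039]]]'; python3 - <<'E'
from h import *
s,d=snap('wrist','w8.png'); g=cv2.cvtColor(d['frame'],7)
for r in range(230,300,8): print(r,(g[r,270:380:5]//10).tolist())
E
```

```text
clock: 21.82
tool_pos: [0.468, 0.2054, 0.0918]
eef_rot: [-0.188, 0.982, -0.0, -0.0]
contact_force: [-0.4, 0.5, 0.4]
opening: 0.273
finger_force: 0.5
clock: 21.95
tool_pos: [0.4706, 0.2027, 0.0918]
eef_rot: [-0.207, 0.978, -0.0, -0.0]
contact_force: [-0.9, -0.3, -0.6]
opening: 0.27
finger_force: 0.0
clock: 22.08
tool_pos: [0.4732, 0.2005, 0.0917]
eef_rot: [-0.226, 0.974, -0.0, -0.0]
contact_force: [-1.1, 0.5, 0.6]
opening: 0.27
finger_force: 0.3
230 [6, 7, 7, 7, 6, 6, 6, 4, 5, 4, 4, 3, 3, 4, 3, 3, 3, 3, 3, 3, 3, 3]
238 [12, 14, 10, 4, 4, 3, 4, 4, 4, 4, 4, 4, 6, 6, 6, 3, 2, 2, 2, 2, 3, 4]
246 [13, 5, 4, 4, 3, 3, 3, 4, 4, 4, 4, 4, 6, 6, 6, 2, 2, 2, 1, 2, 2, 3]
254 [5, 4, 4, 4, 3, 3, 3, 4, 4, 4, 4, 5, 7, 6, 7, 3, 2, 2, 1, 1, 1, 2]
262 [4, 4, 3, 3, 3, 3, 3, 4, 7, 8, 8, 8, 7, 7, 7, 2, 1, 1, 1, 2, 2, 2]
270 [4, 4, 3, 3, 3, 3, 3, 6, 7, 8, 8, 6, 6, 7, 6, 2, 2, 3, 2, 2, 2, 2]
278 [4, 4, 3, 3, 3, 3, 3, 8, 8, 8, 6, 6, 13, 17, 17, 14, 2, 1, 2, 2, 1, 2]
286 [4, 3, 3, 3, 3, 2, 7, 8, 8, 8, 11, 17, 17, 17, 17, 17, 1, 2, 3, 2, 2, 2]
294 [4, 4, 4, 3, 4, 4, 4, 4, 4, 4, 4, 3, 4, 3, 3, 4, 3, 4, 3, 3, 3, 3]
```

The push force fell and the hub looks lower in the wrist image. I'll back away and compare a scene picture with the earlier one.

```bash
python3 -m jog '[[[0,0.003,0,0,0,0],[0,0,-0.03,0,0,0],[0,0,-0.05,0,0,0],[0.03,-0.015,-0.05,0,0,0],[0.04,-0.02,-0.05,0,0,0],[0.04,-0.02,-0.05,0,0,0],[0.04,-0.02,0,0,0,0],[0,0,0,0,0,0]]]'
python3 - <<'E'
from h import *
snap('scene','s9.png'); snap('top','t9.png')
c=lambda f,y,x:cv2.resize(cv2.imread('pics/'+f)[y:y+75,x:x+100],(400,300),interpolation=2)
cv2.imwrite('pics/f9.png',np.vstack([np.hstack([c('s3.png',245,188),c('s9.png',245,188)]),np.hstack([c('top0.png',145,140),c('t9.png',145,140)])]))
E
```

```text
clock: 23.12
tool_pos: [0.3719, 0.0725, 0.3148]
eef_rot: [-0.224, 0.975, -0.002, -0.001]
contact_force: [0.1, 0.5, 0.6]
opening: 0.269
finger_force: 0.0
```

View pics/f9.png

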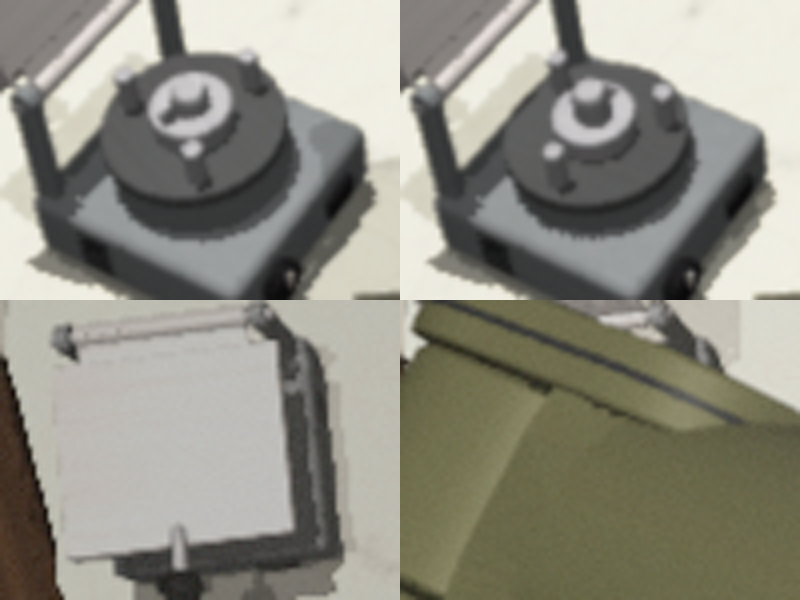

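In the right-hand scene crop the hub sits about 12 px lower on the shaft than in the left one, and the disc is close to the housing, so the lap has dropped. I'll check the stud heights to see that it's level.

```bash
python3 - <<'E'
from h import *
from scipy.optimize import least_squares
for uvs,lab in [([(226.3,282.5),(227,259.5),(253.8,268)],'now'),([(235.8,282.3),(219.5,264.5),(250.5,259.5)],'before')]:
    def f(p):
        o=[]
        for k,uv in zip((0,-120,120),uvs):
            a=p[3]+np.radians(k); o+=list(proj('scene',[p[0]+.038*np.cos(a),p[1]+.038*np.sin(a),p[2]])-uv)
        return o
    best=min((least_squares(f,[*C,.105,a]) for a in np.arange(-3,3,.5)),key=lambda r:r.cost); print(lab,best.x.round(4),np.round(best.fun,2))
E
```

```text
now [0.4979 0.2272 0.097  1.7856] [ 0.09  0.24  0.11 -0.21 -0.2  -0.05]
before [ 0.4946  0.2307  0.1065 -3.9226] [ 0.31  0.13 -0.11 -0.43 -0.21  0.3 ]
```

```bash
python3 -c "
from plant import *
print(finish_job())"
```

```text
the job is handed in; nothing more can be done
None
```

The guard is open and stays open by itself, and the lap was pushed round until it dropped about 9.5 mm (9 mm expected) and sits level on its flange; nothing else on the bench was touched, and the job is handed in with no verdict shown.

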